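Screw the lid onto the jeweller's tumbling barrel

ROBOT

A 6-joint arm with a two-finger parallel gripper is mounted at the origin on the work surface. World frame = base frame: x ahead of the robot, y to its left, z up, the work surface at z = 0. Lengths are in m, angles in degrees, forces in N, time in s.
With the tool pointing down it reaches from about 0.3 to 0.75 m from the base axis. Payload 8.5 kg.
Tool frame: the origin (TCP) lies on the centre line of the jaws, within the pads' length; the fingertips stand 17 mm ahead of it and the grasp point (between the pads) lies 2 mm behind it (env.tip_extent is the distance from the TCP to the fingertips, in m); z points along the fingers, y is the direction in which the jaws open and shut (so a half turn about z gives the same grasp; the last joint's range is limited). The gripper opens to 85 mm and grips with 20 to 120 N. Pads are 22 mm wide; open, the fingers measure 114 mm over their backs; the gripper's body (76 mm by 85 mm) begins 54 mm behind the grasp point. The pads swing forward as they close: fully open they stand 13 mm farther back than shut.
Start: joints at [-77.366, 21.807, 74.336, -0, 83.858, -12.336], TCP at [0.232, -0.499, 0.248] pointing down, gripper open.
Joint ranges: [-178.18, 178.18], [-50.72, 133.34], [12.68, 142.11], [-81.47, 261.47], [9.98, 163.14], [-165.26, 165.26]. Speed limits (degrees/s): [136.94, 136.94, 180, 180, 180, 180].

INTERFACE

Orientations are given as a 3x3 rotation matrix whose columns are the frame's x, y, z axes.
In Python, from rig import telemetry, get_image, camera_params, close_job, env gives the robot as it stands.
- The arm moves only by the tool apply_moves, never from a script. Its argument "motion" is a list of rows, each an object of numbers: "tx", "ty", "tz": the shift along the tool's x, y, z in cm; "turn": the turn about the tool's z in degrees; "jaw": the gripper's target within -1 to 1 (fully open at 1, half-way at 0, shut at -1). In form: [{"tx": .., "ty": .., "tz": .., "turn": .., "jaw": ..}, ...]. A call has 1 to 5 rows; each row is the pose to reach, as a shift and turn from the pose measured when the call began, along the tool's axes at that moment; what a row does not reach only later rows make up. A row lasts 1/12 s, in which the tool goes at most 41.7 mm and 7.16 degrees, less where a joint would pass 70% of its speed; a pose out of reach is approached as far as the arm can. A call with a gripper value outside its range is refused whole. The fingers move at their own pace and stop on an object; "squeeze" is the grip in N (left out, the last holds). Time passes only in rows, so rows that repeat a pose let the fingers close. It gives the time, the measured TCP pose, the force and the opening at its end, in the units of the state.
- telemetry.observe(): the state, without advancing time (a new reading comes with each control period).
- get_image(name): name is "scene" or "top" or "wrist"; returns (picture, depth): 400x640x3 uint8, red, green, blue; 400x640 float32, m along the optical axis (not along the pixel's ray), 0 where there is no reading.
- camera_params(name): a dict with "fx", "fy", "cx", "cy" (pixels), "D" ([k1, k2, p1, p2, k3] as OpenCV has them; the pictures are not rectified), "rvec" (rotation vector, rad) and "tvec" (3), from world to camera coordinates, as OpenCV has them. Camera axes: x right, y down, z forward; pixel columns grow to the right and rows downward; lengths in m; the calibration is good to about 2 mm. A picture is of the moment at which its call begins: read the wrist's pose just before it. camera_params takes no time and is no camera call; for the wrist camera it gives the pose at the moment of the call.
- close_job(): hands the job in, once; it reports no verdict.
The state is a dict: "time_s": time; "q": joint angles; "qvel": joint speeds; "joint_efforts": joint torques, N m; "position": TCP position; "tool_rot": TCP orientation; "ft_force": force on the tool from outside, world axes, zero at the start; "wrist_torque": the same for the moment, N m; "grip_width": finger opening in m.
Only numpy, scipy, OpenCV 4.12 (cv2) and the standard library are available. Lean on these libraries where they do the work, as an engineer would, in place of code of your own. Each camera call takes 0.05 s, during which the arm holds its last target. There are 200 camera calls.

TASK

Close the tumbling barrel with the wide lid. Set the lid level on top of the barrel's thread with its handle along the direction it will have when tight, turn it back anticlockwise until its two lugs drop into the thread starts, then turn it clockwise until it is tight against the stop, and let go. Leave the smaller lid where it stands.

Things in the scene. Friction and masses are not known exactly. Their poses are not given: they have to be found in the camera images.
- lid_mid (a point): Wide lid, loose, upright on its plug, 76 mm tall. Point: on its axis, 38 mm above its foot. Foot 44 mm wide, plug 62 mm, above it (from 18 mm up) an aluminium disc, 64 mm, with two lugs 20 mm wide reaching 50 mm from the axis along +x and -x; on a stem an upright bar handle, 56 mm long along x, 14 thick along y, 32 tall, its centre 22 mm above this point. z up. Same after half a turn. About 0.2 kg.
- barrel: Open black barrel, 124 mm wide, 112 tall, fixed in a wooden cradle. Origin: centre of underside, z up. Bore 76 mm. Two aluminium thread pieces, tops level with the rim, reach in to 39.5 mm from the axis; the gaps between (thread starts), 68 degrees wide, are centred on +x and -x. Lugs on the thread pieces: lid_mid 133 mm above origin. Lid x along barrel x (within 15 degrees): lugs drop in, lid_mid 120 mm up.
- barrel_home (a point): Point on the barrel's axis, 100 mm above its underside. Its x axis is the direction, either way round, of the lid's x (bar) when fully tight: 50 degrees clockwise from above from the barrel's x. Tightening from the gap, the lid turns freely these 50 degrees, sinking evenly by 3 mm (2.5 mm play upward), to a hard stop, and stays there: lid_mid 117 mm above the underside.
- small_lid: The smaller lid of another barrel, a bystander of the same make and material: 46 mm disc, lugs reaching 33 mm from the axis, 64 mm tall, bar handle 36 mm long. Origin: centre of its foot; z up. Loose. It may stand in either of the two places.
Mind the look-alikes: they are no part of the job. Leave any turquoise look-alike of the part that bears lid_mid alone.

How it is judged (in metres and radians):
On the way, in this order (a step that is already met when the one before it is completed fails the run):
1. the wide lid is level on top of the thread, its lugs over the thread pieces, its bar roughly (within 34 degrees) along the direction it has when tight (horizontal distance between lid_mid and barrel below 0.012 m and z of lid_mid in the frame of barrel between 0.127 and 0.139 m and angle between lid_mid's own z axis and vertical below 0.17 rad and angle between the x axis of lid_mid and the x axis of barrel_home, either way round below 0.6 rad), for 0.2 s.
2. turned back, the lugs have dropped into the thread starts (horizontal distance between lid_mid and barrel below 0.012 m and z of lid_mid in the frame of barrel between 0.115 and 0.1235 m and angle between lid_mid's own z axis and vertical below 0.17 rad and angle between the x axis of lid_mid and the x axis of barrel, either way round below 0.5 rad), for 0.1 s.
At the end, for the whole second after the job is handed in: The wide lid sits in the barrel's thread, centred within 12 mm, level within 7 degrees, its middle lower than 121 mm above the barrel's underside, its bar within 15 degrees of the fully tight direction; the smaller lid stands within 30 mm of where it was (horizontal distance between lid_mid and barrel below 0.012 m and z of lid_mid in the frame of barrel between 0.112 and 0.121 m and angle between lid_mid's own z axis and vertical below 0.12 rad and angle between the x axis of lid_mid and the x axis of barrel_home, either way round below 0.26 rad and distance of small_lid from where it was at the start of the episode below 0.03 m and angle between small_lid's own z axis and vertical below 0.2 rad); the robot touches nothing.
It fails at once if the smaller lid is moved more than 30 mm or knocked over (distance of small_lid from where it was at the start of the episode above 0.03 m or angle between small_lid's own z axis and vertical above 0.35 rad).
It also fails if it takes over 45 s, if anything falls off the work surface, if the arm or the gripper's body presses on something with over 40 N, if the wrist force passes 120 N, or if a joint passes its speed limit or range.

## Working session

There is one attempt and no reset: what is moved stays moved. The work goes in short steps, Python scripts to look and compute and a tool call to move; the robot and the scene stay as the last step left them, time stands still between calls to the robot, and variables do not carry over. Pictures are saved under pics/ and viewed, about 8 in all and at most 12, crops included, and the job is handed in when it is done.

Besides the shell and the picture viewer there is one more tool, called after ">>>" as name(argument=value, ...), one argument or row to a line, values as JSON. apply_moves: Moves the arm, as the interface text tells. Its arguments: {"type":"object","properties":{"motion":{"type":"array"},"squeeze":{"type":"number"}},"required":["motion"]}

```bash
mkdir -p pics; ls
cat > h.py <<'E'
import numpy as np, cv2
from rig import telemetry, get_image, camera_params, close_job, env
def cam(n):
    c=camera_params(n); K=np.array([[c['fx'],0,c['cx']],[0,c['fy'],c['cy']],[0,0,1.]])
    R=cv2.Rodrigues(np.array(c['rvec'],float))[0]; return K,np.array(c['D'],float),R,np.array(c['tvec'],float).ravel()
def ray_z(C,uv,z):
    K,D,R,t=C; p=cv2.undistortPoints(np.array(uv,float).reshape(-1,1,2),K,D).reshape(-1,2)
    d=np.c_[p,np.ones(len(p))]@R; o=-R.T@t; return o+d*((z-o[2])/d[:,2])[:,None]
def pts(C,uv,dep):
    K,D,R,t=C; p=cv2.undistortPoints(np.array(uv,float).reshape(-1,1,2),K,D).reshape(-1,2)
    return (np.c_[p,np.ones(len(p))]*np.array(dep)[:,None]-t)@R
def save(n,im): cv2.imwrite('pics/'+n+'.png',cv2.cvtColor(im,cv2.COLOR_RGB2BGR))
E
python3 - <<'E'
from h import *
s=telemetry.observe(); print(s['time_s'],s['position'],np.round(s['tool_rot'],3),s['grip_width'])
for n in('top','scene'):
    C=cam(n); im,d=get_image(n); save(n,im); np.savez(n,im=im,d=d); print(n,-C[2].T@C[3],C[0][0,0])
E
```

```text
pics
0.0 [ 0.23211282 -0.49832128  0.24770223] [[ 0.907  0.422 -0.   ]
 [ 0.422 -0.907  0.001]
 [ 0.    -0.001 -1.   ]] 0.08557871315579198
top [0.46063253 0.04646127 0.9787416 ] 480.1838956953777
scene [1.14370959 0.12362788 0.7734128 ] 462.89648900023155
```

View pics/top.png

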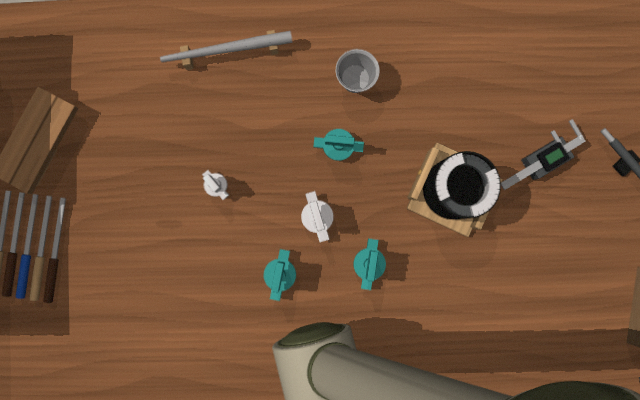

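View pics/scene.png

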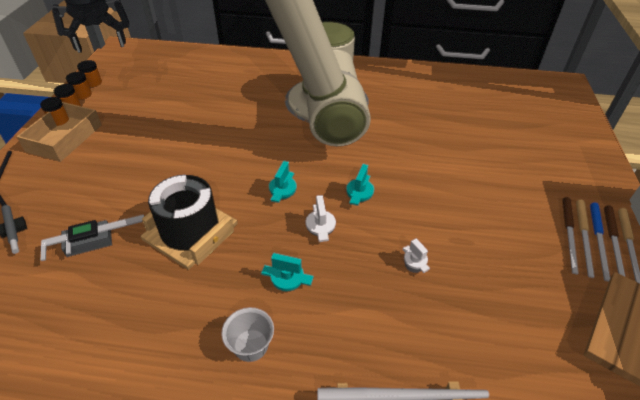

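The picture shows the wide lid in aluminium at top (317,216). Its look-alikes are turquoise lids at (339,144), (280,275) and (370,264), plus the small lid at (215,184). The barrel, with its light thread pieces, is at (467,185). I choose (317,216), as it is the only large aluminium lid.

Run:
```python
from h import *
C=cam('top'); f=np.load('top.npz'); im,d=f['im'],f['d']
hsv=cv2.cvtColor(im,cv2.COLOR_RGB2HSV)
def blob(c,r,vmin):
    m=np.zeros(d.shape,bool); m[c[1]-r:c[1]+r,c[0]-r:c[0]+r]=1
    return m&(hsv[...,1]<50)&(hsv[...,2]>vmin)&(d>0)
def P(m):
    v,u=np.nonzero(m); return pts(C,np.c_[u,v],d[v,u])
def ax(p):
    w,V=np.linalg.eigh(np.cov(p[:,:2].T)); a=V[:,1]; return np.degrees(np.arctan2(a[1],a[0]))%180, 4*np.sqrt(w)
for n,c,r in(('lid',(317,216),35),('small',(215,184),25)):
    p=P(blob(c,r,110)); print(n,len(p),'z pct',np.percentile(p[:,2],[2,25,50,75,98]))
    t=p[p[:,2]>np.percentile(p[:,2],98)-.012]; rc=cv2.minAreaRect(t[:,:2].astype(np.float32))
    print(' top',t.mean(0),ax(t),rc, 'all',p.mean(0),ax(p))
m=blob((467,185),45,120); p=P(m); print('thread z',np.percentile(p[:,2],[2,50,98]))
z=np.median(p[:,2]); t=p[abs(p[:,2]-z)<.008]
A=np.c_[2*t[:,:2],np.ones(len(t))]
# black rim+thread: everything at rim height
v,u=np.mgrid[130:240,410:520]; u,v=u.ravel(),v.ravel(); q=pts(C,np.c_[u,v],d[v,u]); k=abs(q[:,2]-z)<.008; 
h=cv2.convexHull(q[k][:,:2].astype(np.float32)); print('rim',cv2.minEnclosingCircle(h),cv2.fitEllipse(h),z,'n',k.sum())
ctr=np.array(cv2.minEnclosingCircle(h)[0]); rel=t[:,:2]-ctr; a=np.degrees(np.arctan2(rel[:,1],rel[:,0])); rr=np.linalg.norm(rel,axis=1)
print('r',np.percentile(rr,[2,50,98])); print(np.histogram(a,36,(-180,180))[0])
e=np.exp(2j*np.radians(a)).mean(); print('thread mean dir',np.degrees(np.angle(e))/2,abs(e))
for n,(x0,y0,x1,y1) in {'lid':(270,170,360,260),'bar':(400,130,520,240)}.items():
    pass
a_=cv2.resize(im[165:255,270:360],(400,400),interpolation=cv2.INTER_CUBIC); b_=cv2.resize(im[130:240,410:520],(400,400),interpolation=cv2.INTER_CUBIC)
save('crop1',np.hstack([a_,b_]))
```

```text
lid 1005 z pct [0.01990388 0.02415566 0.02561782 0.04283671 0.07891087]
 top [0.49058133 0.04691128 0.07669308] (np.float64(14.979253705386185), array([0.01618979, 0.06451041])) ((0.49056610465049744, 0.046903062611818314), (0.055427197366952896, 0.013878198340535164), 15.314781188964844) all [0.49058354 0.04675913 0.03648427] (np.float64(14.188622400513765), array([0.05827412, 0.09187187]))
small 472 z pct [1.64344369e-05 2.40912664e-02 2.60132632e-02 6.22927018e-02
 6.71996462e-02]
 top [0.55882311 0.24822006 0.06452327] (np.float64(36.722463329703515), array([0.01584358, 0.04112442])) ((0.5590276718139648, 0.2487993687391281), (0.03559963405132294, 0.013722528703510761), 37.57054901123047) all [0.55885335 0.24720401 0.03551837] (np.float64(35.775016824061055), array([0.04345881, 0.06282502]))
thread z [0.09539676 0.11296024 0.11611916]
rim ((0.5396443009376526, -0.22946833074092865), 0.06273713707923889) ((0.5393736362457275, -0.2296564280986786), (0.12248538434505463, 0.12444734573364258), 73.8217544555664) 0.11296023959191814 n 1575
r [0.04002046 0.04998806 0.05893391]
[25 52 45 53 49 54 54 56 54 51 54 51  0  0  0  0  0  0 13 50 46 50 48 49
 49 50 43 54 50 46  2  0  0  0  0  0]
thread mean dir 63.68376491151632 0.4637718731315748
```

View pics/crop1.png

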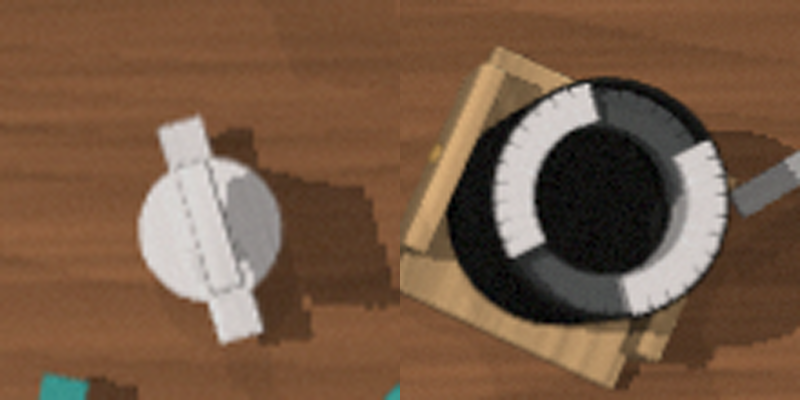

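Lid: axis (0.4906, 0.0468), bar at 15°, bar top at 0.077 (expected 0.076). Barrel: axis (0.5395, -0.2295), rim at 0.113, barrel x at -26.3°, so the tight direction is -76.3° (equivalent to 103.7°). The sizes agree with those given. Now I move above the lid.

```bash
cat > go.py <<'E'
import sys
from h import *
s=telemetry.observe(); R=np.array(s['tool_rot']); p=np.array(s['position'])
h=np.degrees(np.arctan2(R[1,0],R[0,0]))
print('t%.2f'%s['time_s'],'pos',p.round(4),'head %.1f'%h,'q6 %.0f'%s['q'][5],'tilt',R[:,2].round(3),'F',np.round(s['ft_force'],1),'w %.4f'%s['grip_width'])
if len(sys.argv)>4:
    x,y,z,hh=map(float,sys.argv[1:5]); d=(np.array([x,y,z])-p)@R*100
    print('tx,ty,tz',d.round(2),'turn',round((h-hh+180)%360-180,1))
E
python3 go.py 0.4906 0.0468 0.16 15
```

```text
t0.10 pos [ 0.2321 -0.4984  0.2478] head 25.0 q6 -12 tilt [-0.     0.001 -1.   ] F [ 1.1 -0.3 -0.1] w 0.0858
tx,ty,tz [ 46.44 -38.5    8.84] turn 10.0
```

>>> apply_moves(
  motion=[
    {"tx":46.5,"ty":-38.5,"tz":8.8,"turn":10,"jaw":1},
    {"tx":46.5,"ty":-38.5,"tz":8.8,"turn":10,"jaw":1},
    {"tx":46.5,"ty":-38.5,"tz":8.8,"turn":10,"jaw":1},
    {"tx":46.5,"ty":-38.5,"tz":8.8,"turn":10,"jaw":1},
    {"tx":46.5,"ty":-38.5,"tz":8.8,"turn":10,"jaw":1},
  ],
)

```text
time_s: 0.52
position: [0.3208, -0.3104, 0.2179]
tool_rot: [[0.966, 0.258, -0.0], [0.258, -0.966, 0.002], [0.0, -0.002, -1.0]]
ft_force: [0.4, -0.4, -0.4]
grip_width: 0.0854
```

```bash
python3 go.py 0.4906 0.0468 0.16 15
```

```text
t0.52 pos [ 0.3208 -0.3104  0.2179] head 14.9 q6 16 tilt [-0.     0.002 -1.   ] F [ 0.4 -0.4 -0.4] w 0.0854
tx,ty,tz [ 25.61 -30.13   5.84] turn -0.1
```

>>> apply_moves(
  motion=[
    {"tx":25.6,"ty":-30.1,"tz":5.8,"turn":0,"jaw":1},
    {"tx":25.6,"ty":-30.1,"tz":5.8,"turn":0,"jaw":1},
    {"tx":25.6,"ty":-30.1,"tz":5.8,"turn":0,"jaw":1},
    {"tx":25.6,"ty":-30.1,"tz":5.8,"turn":0,"jaw":1},
    {"tx":25.6,"ty":-30.1,"tz":5.8,"turn":0,"jaw":1},
  ],
)

```text
time_s: 0.93
position: [0.4091, -0.124, 0.1879]
tool_rot: [[0.966, 0.257, -0.001], [0.257, -0.966, 0.002], [-0.0, -0.002, -1.0]]
ft_force: [1.9, -1.2, -1.7]
grip_width: 0.0857
```

```bash
python3 go.py 0.4906 0.0468 0.16 15
```

```text
t0.93 pos [ 0.4091 -0.124   0.1879] head 14.9 q6 42 tilt [-0.001  0.002 -1.   ] F [ 1.9 -1.2 -1.7] w 0.0857
tx,ty,tz [ 12.27 -14.4    2.82] turn -0.1
```

>>> apply_moves(
  motion=[
    {"tx":12.3,"ty":-14.4,"tz":2.8,"turn":0,"jaw":1},
    {"tx":12.3,"ty":-14.4,"tz":2.8,"turn":0,"jaw":1},
    {"tx":12.3,"ty":-14.4,"tz":2.8,"turn":0,"jaw":1},
    {"tx":12.3,"ty":-14.4,"tz":2.8,"turn":0,"jaw":1},
    {"tx":12.3,"ty":-14.4,"tz":2.8,"turn":0,"jaw":1},
  ],
)

```text
time_s: 1.35
position: [0.4914, 0.0501, 0.1594]
tool_rot: [[0.966, 0.259, -0.001], [0.259, -0.966, 0.002], [-0.001, -0.003, -1.0]]
ft_force: [-0.3, -0.4, 0.7]
grip_width: 0.0854
```

```bash
python3 go.py 0.4906 0.0468 0.062 15
python3 - <<'E'
from h import *
C=cam('wrist'); im,d=get_image('wrist'); save('w1',im)
hsv=cv2.cvtColor(im,cv2.COLOR_RGB2HSV)
v,u=np.nonzero((d>0)&(hsv[...,1]<60)&(hsv[...,2]>90)); p=pts(C,np.c_[u,v],d[v,u])
k=(np.linalg.norm(p[:,:2]-[.4906,.0468],axis=1)<.06)&(abs(p[:,2]-.075)<.008)
t=p[k]; print(k.sum(),t.mean(0),cv2.minAreaRect(t[:,:2].astype(np.float32)))
E
```

```text
t1.35 pos [0.4914 0.0501 0.1594] head 15.0 q6 67 tilt [-0.001  0.002 -1.   ] F [-0.3 -0.4  0.7] w 0.0854
tx,ty,tz [-0.16  0.32  9.74] turn 0.0
1588 [0.49333803 0.04924176 0.07656101] ((0.491367906332016, 0.048583004623651505), (0.05598360672593117, 0.013785472139716148), 14.832703590393066)
```

View pics/w1.png

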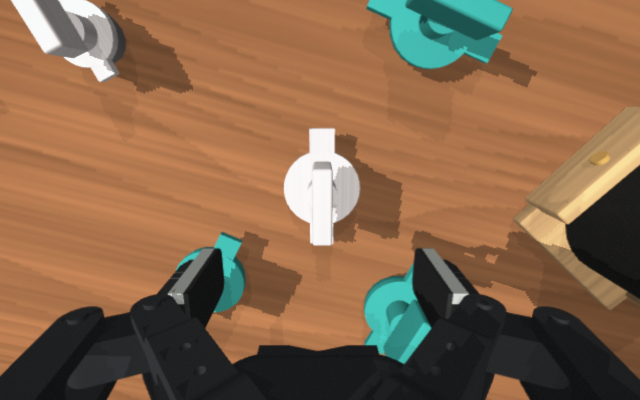

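The wrist view shows the wide lid at (321,188), aluminium, with its bar aligned and centred between the jaws. The measurement, bar centre (0.491, 0.0485), agrees with the top view to 2 mm. Descend and grip.

>>> apply_moves(
  motion=[
    {"tx":-0.1,"ty":0.2,"tz":4,"turn":0,"jaw":1},
    {"tx":-0.1,"ty":0.2,"tz":7,"turn":0,"jaw":1},
    {"tx":-0.1,"ty":0.2,"tz":9.7,"turn":0,"jaw":1},
    {"tx":-0.1,"ty":0.2,"tz":9.7,"turn":0,"jaw":1},
    {"tx":-0.1,"ty":0.2,"tz":9.7,"turn":0,"jaw":0},
  ],
  squeeze=60,
)

```text
time_s: 1.82
position: [0.4913, 0.0504, 0.0615]
tool_rot: [[0.965, 0.261, -0.004], [0.261, -0.965, 0.004], [-0.003, -0.005, -1.0]]
ft_force: [0.3, 0.1, 0.7]
grip_width: 0.0753
```

>>> apply_moves(
  motion=[
    {"tx":0,"ty":0,"tz":0,"turn":0,"jaw":-1},
    {"tx":0,"ty":0,"tz":0,"turn":0,"jaw":-1},
    {"tx":0,"ty":0,"tz":0,"turn":0,"jaw":-1},
    {"tx":0,"ty":0,"tz":0,"turn":0,"jaw":-1},
    {"tx":0,"ty":0,"tz":0,"turn":0,"jaw":-1},
  ],
)

```text
time_s: 2.23
position: [0.4918, 0.0502, 0.0624]
tool_rot: [[0.965, 0.261, -0.002], [0.261, -0.965, 0.003], [-0.001, -0.004, -1.0]]
ft_force: [-1.8, 14.7, -3.1]
grip_width: 0.0133
```

>>> apply_moves(
  motion=[
    {"tx":0,"ty":0,"tz":0,"turn":0,"jaw":-1},
    {"tx":0,"ty":0,"tz":0,"turn":0,"jaw":-1},
    {"tx":0,"ty":0,"tz":0,"turn":0,"jaw":-1},
    {"tx":0,"ty":0,"tz":0,"turn":0,"jaw":-1},
  ],
)

```text
time_s: 2.57
position: [0.4916, 0.0503, 0.0622]
tool_rot: [[0.965, 0.261, -0.002], [0.261, -0.965, 0.004], [-0.001, -0.004, -1.0]]
ft_force: [0.3, 0.2, -2.4]
grip_width: 0.0132
```

```bash
python3 go.py 0.491 0.048 0.2 15
```

```text
t2.57 pos [0.4916 0.0503 0.0622] head 15.1 q6 67 tilt [-0.002  0.004 -1.   ] F [ 0.3  0.2 -2.4] w 0.0132
tx,ty,tz [ -0.14   0.15 -13.78] turn 0.1
```

>>> apply_moves(
  motion=[
    {"tx":0,"ty":0,"tz":-2,"turn":0,"jaw":-1},
    {"tx":0,"ty":0,"tz":-5,"turn":0,"jaw":-1},
    {"tx":0,"ty":0,"tz":-9,"turn":0,"jaw":-1},
    {"tx":0,"ty":0,"tz":-13,"turn":-5,"jaw":-1},
    {"tx":0,"ty":1,"tz":-15,"turn":-10,"jaw":-1},
  ],
)

```text
time_s: 2.98
position: [0.495, 0.0409, 0.2166]
tool_rot: [[0.903, 0.429, 0.003], [0.429, -0.903, 0.003], [0.004, -0.002, -1.0]]
ft_force: [0.6, -0.3, -2.7]
grip_width: 0.0131
```

```bash
python3 go.py 0.5395 -0.2295 0.205 96
```

```text
t2.98 pos [0.495  0.0409 0.2166] head 25.4 q6 55 tilt [ 0.003  0.003 -1.   ] F [ 0.6 -0.3 -2.7] w 0.0131
tx,ty,tz [-7.6  26.34  1.08] turn -70.6
```

>>> apply_moves(
  motion=[
    {"tx":-7.6,"ty":26.3,"tz":0,"turn":-70.6,"jaw":-1},
    {"tx":-7.6,"ty":26.3,"tz":0,"turn":-70.6,"jaw":-1},
    {"tx":-7.6,"ty":26.3,"tz":0,"turn":-70.6,"jaw":-1},
    {"tx":-7.6,"ty":26.3,"tz":0,"turn":-70.6,"jaw":-1},
    {"tx":-7.6,"ty":26.3,"tz":0,"turn":-70.6,"jaw":-1},
  ],
)

```text
time_s: 3.4
position: [0.5263, -0.1523, 0.2146]
tool_rot: [[0.519, 0.855, -0.001], [0.855, -0.519, 0.003], [0.002, -0.002, -1.0]]
ft_force: [1.1, -0.6, -2.4]
grip_width: 0.0133
```

```bash
python3 go.py 0.5395 -0.2295 0.205 96
```

```text
t3.40 pos [ 0.5263 -0.1523  0.2146] head 58.7 q6 3 tilt [-0.001  0.003 -1.   ] F [ 1.1 -0.6 -2.4] w 0.0133
tx,ty,tz [-5.92  5.14  0.94] turn -37.3
```

>>> apply_moves(
  motion=[
    {"tx":-5.9,"ty":5.1,"tz":0.5,"turn":-37.3,"jaw":-1},
    {"tx":-5.9,"ty":5.1,"tz":0.5,"turn":-37.3,"jaw":-1},
    {"tx":-5.9,"ty":5.1,"tz":0.5,"turn":-37.3,"jaw":-1},
    {"tx":-5.9,"ty":5.1,"tz":0.5,"turn":-37.3,"jaw":-1},
    {"tx":-5.9,"ty":5.1,"tz":0.5,"turn":-37.3,"jaw":-1},
  ],
)

```text
time_s: 3.82
position: [0.539, -0.2298, 0.2086]
tool_rot: [[-0.077, 0.997, -0.002], [0.997, 0.077, 0.004], [0.004, -0.001, -1.0]]
ft_force: [0.0, 0.6, -1.7]
grip_width: 0.013
```

>>> apply_moves(
  motion=[
    {"tx":0,"ty":0,"tz":0,"turn":-1.5,"jaw":-1},
    {"tx":0,"ty":0,"tz":0,"turn":-1.5,"jaw":-1},
  ],
)

```text
time_s: 3.98
position: [0.5387, -0.2298, 0.208]
tool_rot: [[-0.104, 0.995, -0.003], [0.995, 0.104, 0.005], [0.005, -0.002, -1.0]]
ft_force: [-0.2, 0.2, -1.4]
grip_width: 0.0133
```

```bash
python3 go.py 0.5395 -0.2295 0.16 96
python3 - <<'E'
from h import *
C=cam('wrist'); im,d=get_image('wrist'); save('w2',im); np.savez('w2',im=im,d=d,p=np.array(telemetry.observe()['position']))
hsv=cv2.cvtColor(im,cv2.COLOR_RGB2HSV)
v,u=np.nonzero(d>0); p=pts(C,np.c_[u,v],d[v,u]); S=hsv[v,u]
r=np.linalg.norm(p[:,:2]-[.5395,-.2295],axis=1)
k=(r<.075)&(abs(p[:,2]-.113)<.008)
q=p[k][:,:2]; e=q[r[k]>.052]
sol=lambda e:np.linalg.lstsq(np.c_[2*e,np.ones(len(e))],(e**2).sum(1),rcond=None)[0]
h=cv2.convexHull(q.astype(np.float32)).reshape(-1,2); s=sol(h.astype(float)); print('rim pts',k.sum(),'enc',cv2.minEnclosingCircle(h),'lsq hull',s[:2],np.sqrt(s[2]+s[:2]@s[:2]))
t=k&(S[:,1]<50)&(S[:,2]>130); a=np.degrees(np.arctan2(p[t,1]-s[1],p[t,0]-s[0])); print(np.histogram(a,36,(-180,180))[0]); print('rim z',np.median(p[t,2]))
E
```

```text
t3.98 pos [ 0.5387 -0.2298  0.208 ] head 96.0 q6 -41 tilt [-0.003  0.005 -1.   ] F [-0.2  0.2 -1.4] w 0.0133
tx,ty,tz [-0.    0.09  4.8 ] turn -0.0
rim pts 6573 enc ((0.5401298999786377, -0.22846642136573792), 0.06214350461959839) lsq hull [ 0.54005691 -0.22823129] 0.06165460404032722
[149 281 199 121  43   0   0   0   0   0   0   0   0   6   2   0   0   0
  85 333 337 347 348 363 364 369 312 317 314 299   7   0   0   0   0   0]
rim z 0.1128430976747367
```

View pics/w2.png

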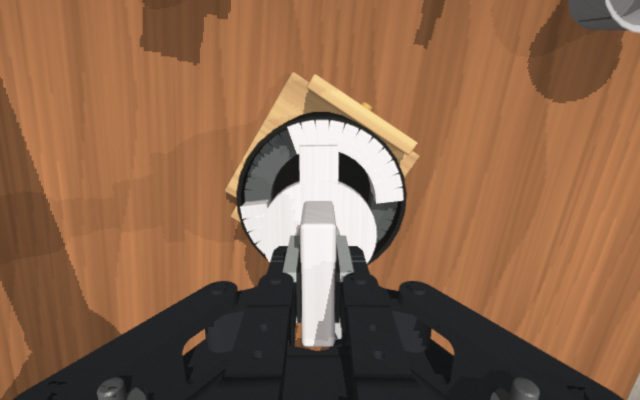

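The wrist view shows the lid held level, disc at (320,225), over the barrel. The near rim is at (320,115), the rim centre measures (0.540, -0.228), and the gaps agree with the first measurement. Lower onto the thread.

>>> apply_moves(
  motion=[
    {"tx":0.2,"ty":0.1,"tz":2,"turn":0,"jaw":-1},
    {"tx":0.2,"ty":0.1,"tz":3.5,"turn":0,"jaw":-1},
    {"tx":0.2,"ty":0.1,"tz":4.5,"turn":0,"jaw":-1},
    {"tx":0.2,"ty":0.1,"tz":4.9,"turn":0,"jaw":-1},
    {"tx":0.2,"ty":0.1,"tz":4.9,"turn":0,"jaw":-1},
  ],
)

```text
time_s: 4.45
position: [0.5392, -0.2273, 0.1584]
tool_rot: [[-0.102, 0.995, -0.004], [0.995, 0.102, 0.006], [0.006, -0.003, -1.0]]
ft_force: [0.5, -0.2, -2.3]
grip_width: 0.0131
```

```bash
python3 go.py 0.540 -0.228 0.1575 96
```

```text
t4.45 pos [ 0.5392 -0.2273  0.1584] head 95.8 q6 -40 tilt [-0.004  0.006 -1.   ] F [ 0.5 -0.2 -2.3] w 0.0131
tx,ty,tz [-0.08  0.07  0.09] turn -0.2
```

>>> apply_moves(
  motion=[
    {"tx":0,"ty":0.1,"tz":0.1,"turn":0,"jaw":-1},
    {"tx":0,"ty":0.1,"tz":0.2,"turn":0,"jaw":-1},
    {"tx":0,"ty":0.1,"tz":0.2,"turn":0,"jaw":-1},
    {"tx":0,"ty":0.1,"tz":0.2,"turn":0,"jaw":-1},
  ],
)

```text
time_s: 4.78
position: [0.5405, -0.2273, 0.157]
tool_rot: [[-0.102, 0.995, -0.003], [0.995, 0.102, 0.005], [0.005, -0.002, -1.0]]
ft_force: [0.5, -1.4, -1.8]
grip_width: 0.0131
```

```bash
python3 go.py 0.540 -0.228 0.1575 154
```

```text
t4.78 pos [ 0.5405 -0.2273  0.157 ] head 95.8 q6 -40 tilt [-0.003  0.005 -1.   ] F [ 0.5 -1.4 -1.8] w 0.0131
tx,ty,tz [-0.07 -0.06 -0.05] turn -58.2
```

>>> apply_moves(
  motion=[
    {"tx":-0.1,"ty":0,"tz":0.1,"turn":0,"jaw":-1},
    {"tx":-0.1,"ty":0,"tz":0.2,"turn":0,"jaw":-1},
    {"tx":-0.1,"ty":0,"tz":0.2,"turn":0,"jaw":-1},
  ],
)

```text
time_s: 5.03
position: [0.5409, -0.2281, 0.1566]
tool_rot: [[-0.102, 0.995, -0.001], [0.995, 0.102, 0.004], [0.004, -0.001, -1.0]]
ft_force: [-2.2, 4.2, 9.0]
grip_width: 0.0131
```

```bash
python3 go.py 0.540 -0.228 0.1575 154
```

```text
t5.03 pos [ 0.5409 -0.2281  0.1566] head 95.8 q6 -40 tilt [-0.001  0.004 -1.   ] F [-2.2  4.2  9. ] w 0.0131
tx,ty,tz [ 0.02 -0.09 -0.09] turn -58.2
```

On the thread: 11 N contact with the lid middle near 133 mm. Now turn back anticlockwise under light pressure.

>>> apply_moves(
  motion=[
    {"tx":0,"ty":0,"tz":0.1,"turn":0,"jaw":-1},
    {"tx":0,"ty":0,"tz":0.1,"turn":-7,"jaw":-1},
    {"tx":0,"ty":0,"tz":0.1,"turn":-14,"jaw":-1},
    {"tx":0,"ty":0,"tz":0.1,"turn":-21,"jaw":-1},
    {"tx":0,"ty":0,"tz":0.1,"turn":-28,"jaw":-1},
  ],
)

```text
time_s: 5.45
position: [0.5407, -0.2288, 0.1566]
tool_rot: [[-0.561, 0.828, -0.001], [0.828, 0.561, 0.002], [0.002, 0.001, -1.0]]
ft_force: [-3.4, -0.7, 5.0]
grip_width: 0.0131
```

```bash
python3 go.py 0.540 -0.228 0.1575 154
```

```text
t5.45 pos [ 0.5407 -0.2288  0.1566] head 124.2 q6 -69 tilt [-0.001  0.002 -1.   ] F [-3.4 -0.7  5. ] w 0.0131
tx,ty,tz [ 0.11 -0.01 -0.09] turn -29.8
```

>>> apply_moves(
  motion=[
    {"tx":0,"ty":0,"tz":0.1,"turn":-7,"jaw":-1},
    {"tx":0,"ty":0,"tz":0.1,"turn":-14,"jaw":-1},
    {"tx":0,"ty":0,"tz":0.1,"turn":-21,"jaw":-1},
    {"tx":0,"ty":0,"tz":0.1,"turn":-28,"jaw":-1},
    {"tx":0,"ty":0,"tz":0.1,"turn":-30,"jaw":-1},
  ],
)

```text
time_s: 5.87
position: [0.5407, -0.229, 0.1556]
tool_rot: [[-0.903, 0.43, -0.001], [0.43, 0.903, 0.002], [0.001, 0.001, -1.0]]
ft_force: [0.6, -0.1, -2.0]
grip_width: 0.0131
```

>>> apply_moves(
  motion=[
    {"tx":0,"ty":0,"tz":0.5,"turn":0,"jaw":-1},
    {"tx":0,"ty":0,"tz":1.0,"turn":0,"jaw":-1},
    {"tx":0,"ty":0,"tz":1.0,"turn":0,"jaw":-1},
  ],
)

```text
time_s: 6.12
position: [0.5405, -0.229, 0.1445]
tool_rot: [[-0.902, 0.432, -0.002], [0.432, 0.902, 0.002], [0.002, 0.001, -1.0]]
ft_force: [0.6, 0.4, -2.5]
grip_width: 0.0133
```

```bash
python3 go.py 0.540 -0.228 0.144 154
```

```text
t6.12 pos [ 0.5405 -0.229   0.1445] head 154.4 q6 -99 tilt [-0.002  0.002 -1.   ] F [ 0.6  0.4 -2.5] w 0.0133
tx,ty,tz [0.08 0.07 0.05] turn 0.4
```

Dropped in freely. Lower until the lugs rest.

>>> apply_moves(
  motion=[
    {"tx":0,"ty":0,"tz":0.1,"turn":0,"jaw":-1},
    {"tx":0,"ty":0,"tz":0.15,"turn":0,"jaw":-1},
    {"tx":0,"ty":0,"tz":0.15,"turn":0,"jaw":-1},
  ],
)

```text
time_s: 6.37
position: [0.5405, -0.2289, 0.1441]
tool_rot: [[-0.902, 0.432, -0.001], [0.432, 0.902, 0.002], [0.001, 0.001, -1.0]]
ft_force: [-3.2, 2.5, 6.8]
grip_width: 0.0131
```

```bash
python3 go.py 0.540 -0.229 0.141 104
```

```text
t6.37 pos [ 0.5405 -0.2289  0.1441] head 154.4 q6 -99 tilt [-0.001  0.002 -1.   ] F [-3.2  2.5  6.8] w 0.0131
tx,ty,tz [ 0.04 -0.03  0.31] turn 50.4
```

>>> apply_moves(
  motion=[
    {"tx":0,"ty":0,"tz":0.04,"turn":7,"jaw":-1},
    {"tx":0,"ty":0,"tz":0.09,"turn":14,"jaw":-1},
    {"tx":0,"ty":0,"tz":0.13,"turn":21,"jaw":-1},
    {"tx":0,"ty":0,"tz":0.17,"turn":28,"jaw":-1},
    {"tx":0,"ty":0,"tz":0.21,"turn":35,"jaw":-1},
  ],
)

```text
time_s: 6.78
position: [0.5407, -0.229, 0.1421]
tool_rot: [[-0.485, 0.875, 0.0], [0.875, 0.485, 0.001], [0.001, 0.001, -1.0]]
ft_force: [1.3, 0.2, -0.9]
grip_width: 0.013
```

```bash
python3 go.py 0.540 -0.229 0.141 104; python3 -c "
from h import *;print(telemetry.observe()['wrist_torque'])"
```

```text
t6.78 pos [ 0.5407 -0.229   0.1421] head 119.0 q6 -64 tilt [ 0.     0.001 -1.   ] F [ 1.3  0.2 -0.9] w 0.0130
tx,ty,tz [ 0.03 -0.07  0.11] turn 15.0
[ 0.03256726 -0.23410848  0.10271474]
```

>>> apply_moves(
  motion=[
    {"tx":0,"ty":0,"tz":0.04,"turn":6,"jaw":-1},
    {"tx":0,"ty":0,"tz":0.08,"turn":12,"jaw":-1},
    {"tx":0,"ty":0,"tz":0.1,"turn":15,"jaw":-1},
    {"tx":0,"ty":0,"tz":0.1,"turn":17,"jaw":-1},
    {"tx":0,"ty":0,"tz":0.1,"turn":18,"jaw":-1},
  ],
)

```text
time_s: 7.2
position: [0.5406, -0.229, 0.1414]
tool_rot: [[-0.192, 0.981, -0.001], [0.981, 0.192, 0.0], [0.0, -0.001, -1.0]]
ft_force: [-1.8, -0.4, 3.1]
grip_width: 0.0133
```

```bash
python3 go.py 0.540 -0.229 0.141 104; python3 -c "
from h import *;print(telemetry.observe()['wrist_torque'])"
```

```text
t7.20 pos [ 0.5406 -0.229   0.1414] head 101.1 q6 -46 tilt [-0.001  0.    -1.   ] F [-1.8 -0.4  3.1] w 0.0133
tx,ty,tz [ 0.01 -0.06  0.04] turn -2.9
[0.06619902 0.4296756  2.4213033 ]
```

The stop is reached (2.4 N m at the wrist, TCP at the predicted tight height). Let go and rise.

>>> apply_moves(
  motion=[
    {"tx":0,"ty":0,"tz":0,"turn":0,"jaw":1},
    {"tx":0,"ty":0,"tz":0,"turn":0,"jaw":1},
    {"tx":0,"ty":0,"tz":0,"turn":0,"jaw":1},
    {"tx":0,"ty":0,"tz":0,"turn":0,"jaw":1},
    {"tx":0,"ty":0,"tz":0,"turn":0,"jaw":1},
  ],
)

```text
time_s: 7.62
position: [0.5406, -0.229, 0.1414]
tool_rot: [[-0.192, 0.981, -0.001], [0.981, 0.192, 0.001], [0.001, -0.001, -1.0]]
ft_force: [-0.4, 0.6, -0.2]
grip_width: 0.073
```

>>> apply_moves(
  motion=[
    {"tx":0,"ty":0,"tz":-2,"turn":0,"jaw":1},
    {"tx":0,"ty":0,"tz":-5,"turn":0,"jaw":1},
    {"tx":0,"ty":0,"tz":-9,"turn":0,"jaw":1},
    {"tx":0,"ty":0,"tz":-12,"turn":0,"jaw":1},
    {"tx":0,"ty":0,"tz":-12,"turn":0,"jaw":1},
  ],
)

```text
time_s: 8.03
position: [0.5421, -0.2299, 0.268]
tool_rot: [[-0.192, 0.981, 0.009], [0.981, 0.192, -0.006], [-0.008, 0.008, -1.0]]
ft_force: [-1.2, -0.5, 0.9]
grip_width: 0.0856
```

```bash
python3 go.py
python3 - <<'E'
from h import *
o=[]
for n in('wrist','scene'):
    C=cam(n); im,d=get_image(n); o.append(im)
    v,u=np.nonzero(d>0); p=pts(C,np.c_[u,v],d[v,u]); k=(np.linalg.norm(p[:,:2]-[.5405,-.229],axis=1)<.06)&(abs(p[:,2]-.156)<.012)
    t=p[k]
    if len(t): z=np.percentile(t[:,2],95); w=t[t[:,2]>z-.006]; print(n,k.sum(),'top z',z,cv2.minAreaRect(w[:,:2].astype(np.float32)))
save('end',np.hstack([cv2.resize(o[0][60:360,170:470],(400,400)),cv2.resize(o[1][140:290,110:260],(400,400))]))
E
```

```text
t8.03 pos [ 0.5421 -0.2299  0.268 ] head 101.1 q6 -46 tilt [ 0.009 -0.006 -1.   ] F [-1.2 -0.5  0.9] w 0.0856
wrist 1268 top z 0.15710432854767797 ((0.5399524569511414, -0.22795164585113525), (0.013982841745018959, 0.05570147931575775), 16.249103546142578)
scene 256 top z 0.15538059578714633 ((0.543951153755188, -0.2269582599401474), (0.01633196696639061, 0.05537402629852295), 16.335041046142578)
```

View pics/end.png

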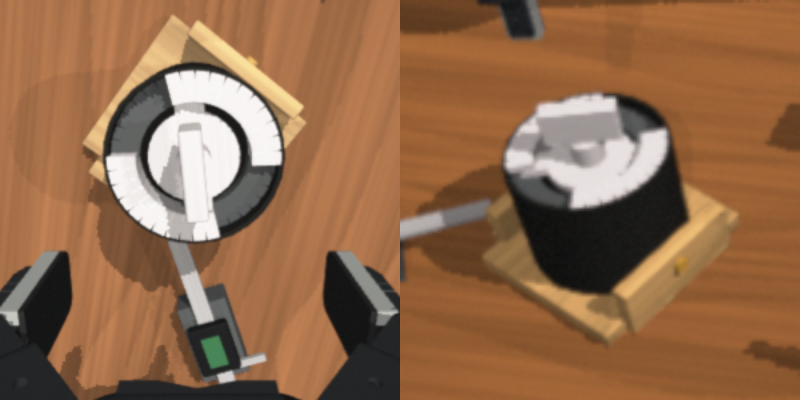

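The picture shows the lid sunk in the thread and level, with the gripper clear. The bar measures 106° against a tight direction of 103.7°. Its top is at 0.157, so the lid middle is about 118 mm above the underside, and it is centred within 2 mm.

```bash
python3 -c "
from h import *
C=cam('top'); im,d=get_image('top'); hs=cv2.cvtColor(im,cv2.COLOR_RGB2HSV)
m=np.zeros(d.shape,bool); m[159:209,190:240]=1; m&=(hs[...,1]<50)&(hs[...,2]>110)&(d>0); v,u=np.nonzero(m); p=pts(C,np.c_[u,v],d[v,u]); print(p[p[:,2]>.055].mean(0))
print(close_job())"
```

```text
[0.55898938 0.24833709 0.06449793]
the job is handed in; nothing more can be done
None
```

The wide lid is on the barrel and tight, and I handed the job in at about 8.2 s on the robot's clock. No verdict is reported.

- **Placing:** I gripped the wide aluminium lid by its bar and set it on the thread about 8° from the tight direction. Contact was 9–11 N, with the lid middle at about 133 mm.
- **Drop-in:** I turned it anticlockwise to the thread starts. It dropped about 13 mm and rested at the expected height.
- **Tightening:** I turned it clockwise to the hard stop (2.4 N m at the wrist), then released it and raised the gripper clear.

**Last checks:**
- The wrist view put the bar at 106°, against a tight direction of 103.7°.
- The lid middle was about 118 mm above the underside, 1 mm above the stated 117 mm, and the lid was centred within 2 mm.
- The small lid was within 1 mm of its starting place.
- While held against the stop, the gripper read 101°, about 5° from the bar angle measured after release. That could be a small slip in the grip or measurement error, and both angles are within the 15° allowed.
- The scene camera put the bar centre about 4 mm from the wrist camera's reading, also within tolerance.

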